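Make up two microfluidics kits

ROBOT

A 7-joint arm with a two-finger parallel gripper is mounted at the origin on the work surface. World frame = base frame: x ahead of the robot, y to its left, z up, the work surface at z = 0. Lengths are in m, angles in rad, forces in N, time in s.
With the tool pointing down it reaches from about 0.35 to 0.9 m from the base axis. Payload 7.2 kg.
Tool frame: the origin (TCP) lies midway between the tips of the shut fingers; the grasp point (between the pads) lies 19 mm behind it (robot.grasp_offset is the distance from the TCP to the grasp point, in m); z points along the fingers, y is the line along which they close (so a half turn about z gives the same grasp; the last joint's range is limited). The gripper opens to 88 mm and grips with 3 to 60 N. Pads are 20 mm wide; open, the fingers measure 115 mm over their backs; the gripper's body (75 mm by 178 mm) begins 61 mm behind the grasp point.
Start: joints at [-1.313, 0.411, -0.013, 1.596, 0.006, 1.134, -0.082], TCP at [0.2, 0.592, 0.223] pointing down, gripper open.
Joint ranges: [-2.95, 2.95], [-0.29, 1.99], [-1.47, 1.44], [0.14, 2.54], [-1.03, 4.17], [0.13, 1.85], [-2.86, 2.86]. Speed limits (rad/s): [2.39, 2.39, 3.01, 3.01, 3.14, 3.14, 3.14].

INTERFACE

Orientations are given as a 3x3 rotation matrix whose columns are the frame's x, y, z axes.
In Python, from plant import sensors, imaging, job, robot gives the robot as it stands. The module is installed in compiled form; this text tells all that it offers.
- The arm moves only by the tool apply_moves, never from a script. Its argument "increments" is a list of rows, each a list of 2 entries, a list of its own where there are three numbers: the shift along the world's x, y, z in units of 60 mm (1.0 is 60 mm), then the turn about the world's z in units of 5 degrees (1.0 is 5 degrees). In form: [[[tx, ty, tz], turn], ...]. A call has 1 to 8 rows; each row shifts and turns the commanded pose from where the row before left it; what a row does not reach is not made up. A row lasts 1/8 s, in which the tool goes at most 62.5 mm and 10.7 degrees, less where a joint would pass 70% of its speed; a pose out of reach is approached as far as the arm can. A call is refused whole if a number of a shift passes 1 or a number of a turn 1, either way. A call with a gripper value outside its range is refused whole. "fingers" is the finger opening in mm, from 0 to 87.8, set as the call begins (left out, the last holds). The fingers move at their own pace and stop on an object; "squeeze" is the grip in N (left out, the last holds). Time passes only in rows, so rows that do not move let the fingers close. It gives the time, the measured TCP pose, the force, the opening and the grip force at its end, in the units of the state.
- sensors.sense(): the state, without advancing time (a new reading comes with each control period).
- imaging.get_image(name): name is "side" or "top"; returns a dict with "image" (400x640x3 uint8, red, green, blue), "depth" (400x640 float32, m along the optical axis (not along the pixel's ray), 0 where there is no reading), "vertical_fov" (degrees; the focal length in pixels is half the picture's height over the tangent of half this angle, whatever the lens; pixels are square), "cx", "cy" (the principal point, pixels), "k1" (the pictures are not rectified: a ray, as slopes to the right and down, at radius r is drawn at 1 + k1 r^2 times it, then the intrinsics apply), "T" (4x4, takes a point from camera to world coordinates). Camera axes: x right, y down, z forward; pixel columns grow to the right and rows downward; lengths in m; the calibration is good to about 2 mm. A picture is of the moment at which its call begins.
- job.job_done(): hands the job in; it is judged then, once.
The state is a dict: "t": time; "q": joint angles; "dq": joint speeds; "tau": joint torques, N m; "tool_pos": TCP position; "orientation": TCP orientation; "wrist_force": force on the tool from outside, world axes, zero at the start; "torque": the same for the moment, N m; "width": finger opening in m; "grasp_force": force on a finger pad.
Only numpy, scipy, OpenCV 4.12 (cv2) and the standard library are available. Lean on these libraries where they do the work, as an engineer would, in place of code of your own. Each camera call takes 0.05 s, during which the arm holds its last target. There are 200 camera calls.

TASK

Make up the two kits for the next chip runs: the green-capped vial, the red-capped vial and the black chip cassette go in the orange tray, the white-capped vial and the white flow sensor in the dark grey tray. Stand each vial upright in a pocket of its own and lay the cassette or the sensor flat in the tray's long bay, all resting fully on the tray's floor. Do not drop anything, and leave the yellow-capped vial, the petri dish and the brown jar where they stand.

Things in the scene. Friction and masses are not known exactly. Their poses are not given: they have to be found in the camera images.
- green_vial: Glass vial with a white paper band and a green screw cap on top: a plain upright cylinder, diameter 28 mm, height 60 mm (cap from 43 to 60 mm), about 45 g. Origin: centre of its underside, z up. Starts standing on the bench; its yaw means nothing. Goes to the orange tray.
- red_vial: Glass vial with a white paper band and a red screw cap on top: a plain upright cylinder, diameter 28 mm, height 60 mm (cap from 43 to 60 mm), about 45 g. Origin: centre of its underside, z up. Starts standing on the bench; its yaw means nothing. Goes to the orange tray.
- white_vial: Glass vial with a white paper band and a white screw cap on top: a plain upright cylinder, diameter 28 mm, height 60 mm (cap from 43 to 60 mm), about 45 g. Origin: centre of its underside, z up. Starts standing on the bench; its yaw means nothing. Goes to the dark grey tray.
- yellow_vial: Glass vial with a white paper band and a yellow screw cap on top: a plain upright cylinder, diameter 28 mm, height 60 mm (cap from 43 to 60 mm), about 45 g. Origin: centre of its underside, z up. Starts standing on the bench; its yaw means nothing. A spare: stays where it is.
- cassette: Black chip cassette: flat plate 30 mm (its x) by 84 mm (its y), 8 mm thick, two clear chip windows with a blue line on its top; at its middle a black connector block to grip, 20 mm (x) by 24 mm (y), from 8 to 30 mm high. About 60 g. Origin: centre of its underside, z up; lies flat, its y within 0.5 rad of world y. Either way round is the same.
- sensor: White flow sensor: box 28 mm (its x) by 64 mm (its y), 30 mm high, with a black port, 12 mm in diameter and 10 mm long, at each y end (84 mm overall) and a small blue display on its top. About 80 g. Origin: centre of its underside, z up; lies flat, its y within 0.5 rad of world y. Either way round is the same.
- orange_tray: Orange plastic kit tray, fixed, 109 (its x) by 117 mm (y), 13 mm high; floor, walls, dividers 3 mm thick. Origin: centre of its underside; +x faces away from the robot within 0.35 rad. Long bay on its -x side, inside 50 by 111 mm, centre (-26.5, 0) mm; two pockets on its +x side, inside 50 by 54 mm, centres (26.5, 28.5) and (26.5, -28.5) mm. 
- grey_tray: Dark grey plastic kit tray, fixed, 109 (its x) by 117 mm (y), 13 mm high; floor, walls, dividers 3 mm thick. Origin: centre of its underside; +x faces away from the robot within 0.35 rad. Long bay on its -x side, inside 50 by 111 mm, centre (-26.5, 0) mm; two pockets on its +x side, inside 50 by 54 mm, centres (26.5, 28.5) and (26.5, -28.5) mm. 
- petri: Closed clear petri dish, diameter 60 mm, 14 mm high, loose on the bench. Origin: centre of its underside. Stays where it is.
- amber: Small brown glass jar with a black cap, diameter 42 mm, 58 mm high, loose on the bench. Origin: centre of its underside. Stays where it is.
Not all that is in view belongs to the job. What is shaped like the red_vial but purple is not meant. What is shaped like the green_vial but purple is not meant.

How it is judged:
By the outcome, as a careful person would: the job done as asked, in the order asked, and still so for the second after the job is handed in, with the robot touching nothing.
It also fails if it takes over 109 s, if anything falls off the work surface, if the arm or the gripper's body presses on something with over 40 N, if the wrist force passes 120 N, or if a joint passes its speed limit or range.

## Working session

There is one attempt and no reset: what is moved stays moved. The work goes in short steps, Python scripts to look and compute and a tool call to move; the robot and the scene stay as the last step left them, time stands still between calls to the robot, and variables do not carry over. Pictures are saved under pics/ and viewed, at most 14 in all, crops included, and the job is handed in when it is done.

Besides the shell and the picture viewer there is one more tool, called after ">>>" as a command line: name --argument value ..., lists and objects as JSON in quotes. apply_moves: Moves the arm, as the interface text tells. Its arguments: {"type":"object","properties":{"increments":{"type":"array","items":{"type":"array"}},"fingers":{"type":"number"},"squeeze":{"type":"number"}},"required":["increments"]}

```bash
mkdir -p pics
cat > h.py <<'E'
import numpy as np, cv2
from plant import sensors, imaging, job, robot
def grab(n):
    d=imaging.get_image(n); np.savez('%s.npz'%n,**d); return d
def load(n): return dict(np.load('%s.npz'%n))
def ray(d,u,v):
    f=200/np.tan(np.radians(float(d['vertical_fov'])/2))
    K=np.array([[f,0,d['cx']],[0,f,d['cy']],[0,0,1]],float)
    p=cv2.undistortPoints(np.array([[[u,v]]],float),K,np.array([float(d['k1']),0,0,0]),None)[0,0]
    return np.array([p[0],p[1],1.])
def pt(d,u,v):
    z=np.median(d['depth'][int(v)-1:int(v)+2,int(u)-1:int(u)+2]); return (d['T']@np.append(ray(d,u,v)*z,1))[:3]
def atz(d,u,v,z):
    r=d['T'][:3,:3]@ray(d,u,v); o=d['T'][:3,3]; return o+r*(z-o[2])/r[2]
E
python3 - <<'E'
from h import *
for n in('side','top'):
    d=grab(n); cv2.imwrite('pics/%s0.png'%n,cv2.cvtColor(d['image'],cv2.COLOR_RGB2BGR))
    print(n,d['vertical_fov'],d['cx'],d['cy'],d['k1'],d['T'].round(3))
print(sensors.sense(), robot.grasp_offset)
E
```

```text
side 53.18533518949261 325.26588375307716 205.4584887917142 -0.0397698923857135 [[ 0.828 -0.405  0.387  0.159]
 [-0.56  -0.619  0.551 -0.503]
 [ 0.016 -0.673 -0.739  0.708]
 [ 0.     0.     0.     1.   ]]
top 44.50590704677049 321.6285059767171 187.88691903815075 -0.08749037605560167 [[-0.025 -0.991  0.13   0.35 ]
 [-1.     0.025 -0.006  0.013]
 [ 0.003 -0.13  -0.991  1.239]
 [ 0.     0.     0.     1.   ]]
{'t': 0.1, 'q': array([-1.31324841,  0.41180572, -0.01270556,  1.59695695,  0.00559418,
        1.13431181, -0.08221211]), 'dq': array([ 6.54038718e-04, -1.37492344e-03,  8.99772642e-04, -1.35365999e-03,
        2.17629920e-03, -7.90126634e-05, -7.70822864e-04]), 'tau': array([ 2.70203025e-03, -5.89093995e+01,  6.43978603e-01, -2.91706324e+01,
       -5.37100097e-02,  1.45524446e-02,  6.74480657e-05]), 'tool_pos': array([0.19990238, 0.59168292, 0.22190344]), 'orientation': array([[-9.47412846e-01,  3.20013693e-01, -3.67363792e-04],
       [ 3.20013888e-01,  9.47411819e-01, -1.39886237e-03],
       [-9.96103137e-05, -1.44286169e-03, -9.99998954e-01]]), 'wrist_force': array([-0.49792416, -0.28107895, -0.31525398]), 'torque': array([-0.01402411, -0.01014365,  0.02712357]), 'grasp_force': 0.0, 'width': 0.08793483877476449} 0.0187
```

View pics/side0.png

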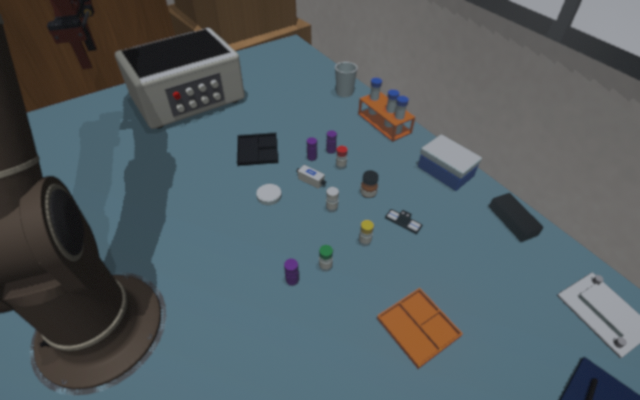

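View pics/top0.png

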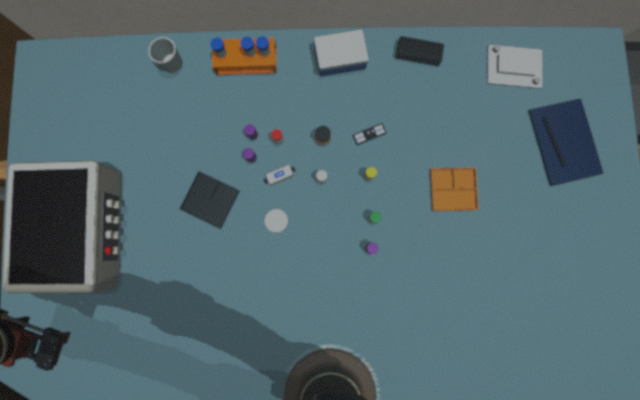

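Side view: green cap (326,252), red (342,152), white (332,193), yellow (367,228); purple decoys (312,148), (331,141), (291,270); cassette (404,220), sensor (312,177), trays at orange (419,327) and grey (258,149).
Top view: green (375,217), red (277,136), white (321,176), yellow (371,173); purple (250,131), (249,155), (372,248) are decoys; cassette (369,134), sensor (280,175), orange tray (454,190), grey tray (210,200), petri (276,221), amber jar (322,134). The caps' colours settle which vial is which. I'll confirm that in one crop.

Run:
```python
from h import *
t=load('top'); s=load('side')
im=cv2.cvtColor(t['image'],cv2.COLOR_RGB2BGR)
cv2.imwrite('pics/topc.png',cv2.resize(im[115:265,175:375+10],None,fx=3.8,fy=3.8,interpolation=cv2.INTER_CUBIC))
c1=im[115:225,340:490]; cv2.imwrite('pics/topo.png',cv2.resize(c1,None,fx=5,fy=5,interpolation=cv2.INTER_CUBIC))
G={'green':((375,217),(326,252)),'red':((277,136),(342,152)),'white':((321,176),(332,192)),'yellow':((371,173),(367,227)),'cass':((369,134),(404,216)),'sensor':((280,175),(312,176)),'petri':((276,221),(268,193)),'amber':((322,134),(370,178)),'pur':((372,248),(291,266)),'pur2':((249,155),(312,144)),'pur3':((250,131),(331,136))}
for k,(a,b) in G.items(): print(k,pt(t,*a).round(4),pt(s,*b).round(4))
def cloud(d):
    v,u=np.mgrid[0:400,0:640]; f=200/np.tan(np.radians(float(d['vertical_fov'])/2))
    K=np.array([[f,0,d['cx']],[0,f,d['cy']],[0,0,1]],float)
    p=cv2.undistortPoints(np.stack([u.ravel(),v.ravel()],1).astype(float)[:,None],K,np.array([float(d['k1']),0,0,0]),None)[:,0]
    z=d['depth'].ravel(); P=np.c_[p*z[:,None],z]; P=P@d['T'][:3,:3].T+d['T'][:3,3]; return P,z>0
for n,d in(('top',t),('side',s)):
    P,ok=cloud(d); np.save(n+'_P.npy',P.reshape(400,640,3))
    for k,(a,b) in G.items():
        g=pt(t,*a); top=np.percentile(P[ok&(np.hypot(*(P[:,:2]-g[:2]).T)<.012)][:,2],85)
        m=ok&(np.hypot(*(P[:,:2]-g[:2]).T)<.055)&(P[:,2]>top-.007 if k!='cass' else P[:,2]>.004)
        Q=P[m][:,:2].astype(np.float32); r=cv2.minAreaRect(Q*1000)
        print(n,k,m.sum(),'top',top.round(4),Q.mean(0).round(4),[np.round(x,1) for x in r])
```

```text
green [ 0.4306 -0.1209  0.0599] [ 0.4291 -0.1243  0.0603]
red [0.637  0.1133 0.059 ] [0.6354 0.1084 0.0587]
white [0.5341 0.007  0.0598] [0.5339 0.006  0.0599]
yellow [ 0.5384 -0.1153  0.0603] [ 0.5367 -0.1187  0.0605]
cass [ 0.6434 -0.1175  0.0303] [ 0.6444 -0.1213  0.0298]
sensor [0.5438 0.1094 0.0307] [0.5411 0.1013 0.0303]
petri [0.4299 0.1223 0.0157] [0.4289 0.1232 0.0147]
amber [0.6392 0.0019 0.0592] [ 0.6356 -0.0043  0.0589]
pur [ 0.3564 -0.111   0.0594] [ 0.3543 -0.1145  0.0602]
pur2 [0.5908 0.1827 0.0596] [0.59   0.1769 0.0577]
pur3 [0.6509 0.1798 0.0612] [0.6483 0.1757 0.0595]
top green 98 top 0.0629 [ 0.4327 -0.1212] [array([ 433. , -121.2]), array([24.6, 24.5]), np.float64(87.5)]
top red 91 top 0.0615 [0.6415 0.1152] [array([642. , 115.1]), array([25.1, 25.5]), np.float64(61.9)]
top white 98 top 0.0614 [0.537  0.0066] [array([536.6,   7. ]), array([24.5, 25.1]), np.float64(88.3)]
top yellow 100 top 0.0622 [ 0.5419 -0.1153] [array([ 542.2, -115.4]), array([26.2, 26.3]), np.float64(45.1)]
top cass 420 top 0.0312 [ 0.6466 -0.12  ] [array([ 640.4, -117.8]), array([100.1, 100.
[... 1108 characters left out ...]
.121 ] [array([ 646.1, -119.9]), array([40.8, 84.7]), np.float64(21.2)]
side sensor 242 top 0.0312 [0.5449 0.1124] [array([546.2, 114. ]), array([30.4, 64.3]), np.float64(21.9)]
side petri 372 top 0.0162 [0.4303 0.1228] [array([431.5, 125.3]), array([60.5, 57.8]), np.float64(71.0)]
side amber 162 top 0.0594 [0.6417 0.0013] [array([643.2,   3. ]), array([37.3, 36. ]), np.float64(50.9)]
side pur 152 top 0.0611 [ 0.3561 -0.1112] [array([ 356.6, -109.6]), array([26.9, 27.4]), np.float64(24.1)]
side pur2 92 top 0.0589 [0.5998 0.1848] [array([613.4, 189. ]), array([62.4, 26.8]), np.float64(5.9)]
side pur3 110 top 0.0594 [0.6394 0.1811] [array([632.8, 162. ]), array([69.8, 72.7]), np.float64(89.4)]
```

View pics/topc.png

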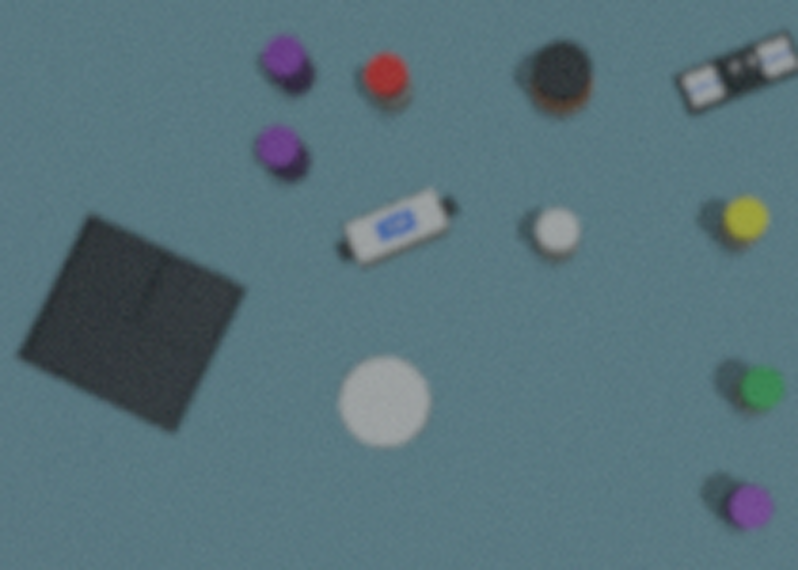

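View pics/topo.png

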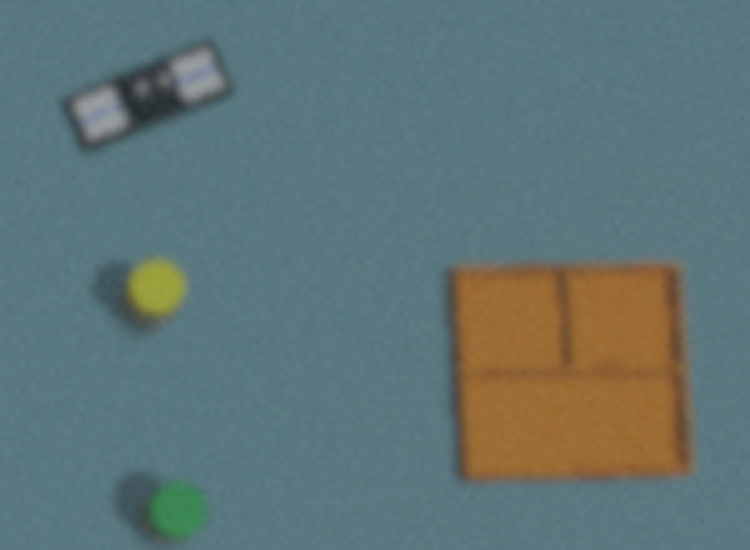

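The crops confirm the choice. In the first, the red cap (387,77) sits apart from the two purple decoys at left and the white cap is at (557,232). In the second, the green cap is at (178,510) and yellow at (157,288). Both trays have their dividers on the +x side. Next I'll measure the trays and the flat parts.

Run:
```python
from h import *
def rect(name,Q):
    h=cv2.convexHull((Q*1000).astype(np.float32)); print(name,len(Q),[np.round(x,1) for x in cv2.minAreaRect(h)])
for n in('top','side'):
    d=load(n); P=np.load(n+'_P.npy'); hsv=cv2.cvtColor(d['image'],cv2.COLOR_RGB2HSV); R=d['image'].astype(int)
    XY=P[...,:2]; near=lambda c,r:np.hypot(*(XY-np.array(c)).transpose(2,0,1))<r
    orange=(hsv[...,0]<20)&(hsv[...,1]>110)
    for nm,c,col in(('orange',(.495,-.315),orange),('grey',(.475,.285),R[...,2]<75)):
        m=(near(c,.12)&col).astype(np.uint8)
        m=cv2.morphologyEx(m,cv2.MORPH_OPEN,np.ones((3,3)))
        v,u=np.nonzero(m); print(n,nm,'zpct',np.percentile(P[v,u,2],[10,50,90,98]).round(4))
        Q=np.array([atz(d,a,b,.013)[:2] for a,b in zip(u,v)]); rect(nm,Q)
    m=near((.646,-.12),.055)&(R[...,2]<85)&(R[...,0]<75)
    for nm,m,z in(('cassette',near((.646,-.12),.06)&(P[...,2]>.005),.008),('sensorwhite',near((.547,.113),.055)&(P[...,2]>.022),.03)):
        v,u=np.nonzero(m); rect(n+nm,XY[v,u]);
        C=XY[v,u]-XY[v,u].mean(0); w,V=np.linalg.eigh(C.T@C); a=V[:,1]*np.sign(V[1,1]); print('yaw',np.degrees(np.arctan2(-a[0],a[1])).round(1),XY[v,u].mean(0).round(4))
    m=near((.646,-.12),.03)&(P[...,2]>.02); v,u=np.nonzero(m); print('block',m.sum(),XY[v,u].mean(0).round(4))
    # bench noise check
    print('bench z near trays',[np.median(P[...,2][near(c,.02)]).round(4) for c in((.4,-.2),(.45,.2),(.55,-.2))])
```

```text
top orange zpct [0.0003 0.0038 0.0108 0.0154]
orange 1815 [array([ 500.5, -330.4]), array([115.2, 105.7]), np.float64(89.6)]
top grey zpct [0.0002 0.0036 0.0089 0.0152]
grey 1832 [array([488.3, 291.7]), array([115.8, 105.1]), np.float64(63.1)]
topcassette 373 [array([ 650.9, -123.1]), array([107.5,  96.1]), np.float64(15.1)]
yaw 20.7 [ 0.649  -0.1203]
topsensorwhite 302 [array([547.5, 112.9]), array([29. , 82.2]), np.float64(21.3)]
yaw 22.0 [0.5471 0.1122]
block 73 [ 0.6491 -0.1204]
bench z near trays [np.float64(0.0001), np.float64(-0.0001), np.float64(0.0006)]
side orange zpct [0.0018 0.0037 0.0123 0.0143]
orange 3369 [array([ 499.4, -330.1]), array([116.4, 109.7]), np.float64(90.0)]
side grey zpct [0.0025 0.0046 0.0126 0.0146]
grey 1185 [array([485.3, 289.8]), array([127.3, 106.1]), np.float64(63.5)]
sidecassette 446 [array([ 649.9, -118.4]), array([32.2, 84.6]), np.float64(20.9)]
yaw 21.6 [ 0.6483 -0.121 ]
sidesensorwhite 260 [array([546.4, 113.6]), array([30.4, 77.8]), np.float64(21.9)]
yaw 22.9 [0.5445 0.1117]
block 103 [ 0.6485 -0.12  ]
bench z near trays [np.float64(0.0001), np.float64(0.0006), np.float64(-0.0001)]
```

Tray poses: orange centre (0.500,-0.330) with yaw about 0, grey centre (0.487,0.291) with yaw about -27°. I'm going to the green vial at (0.432,-0.121).

>>> apply_moves --increments '[[[0.7,-0.7,0],0.5],[[0.7,-0.7,0],0.5],[[0.7,-0.7,0],0.5],[[0.7,-0.7,0],0.5],[[0.25,-0.95,0],0.5],[[0.25,-0.95,0],0.5],[[0.25,-0.95,0],0.5],[[0.25,-0.95,0],0.24]]' --fingers 54 --squeeze 15

```text
t: 1.1
tool_pos: [0.4282, 0.1941, 0.2226]
orientation: [[-1.0, -0.002, -0.0], [-0.002, 1.0, 0.0], [0.0, 0.0, -1.0]]
wrist_force: [1.5, -0.6, 0.4]
width: 0.054
grasp_force: 0.0
```

>>> apply_moves --increments '[[[0,-0.9,0],0],[[0,-0.9,0],0],[[0,-0.9,0],0],[[0.07,-0.9,0],0],[[0,-0.9,0],0],[[0,-0.78,0],0],[[0,0,0],0],[[0,0,0],0]]'

```text
t: 2.1
tool_pos: [0.4321, -0.12, 0.2224]
orientation: [[-1.0, -0.001, -0.001], [-0.001, 1.0, 0.0], [0.001, 0.0, -1.0]]
wrist_force: [0.2, -0.2, 0.5]
width: 0.0538
grasp_force: 0.0
```

>>> apply_moves --increments '[[[0,0,-0.8],0],[[0,0,-0.8],0],[[0,0,-0.6],0],[[0,0,-0.4],0],[[0,0,-0.3],0],[[0,0,-0.2],0],[[0,0,-0.2],0],[[0,0,0],0]]'

```text
t: 3.1
tool_pos: [0.432, -0.1203, 0.0242]
orientation: [[-1.0, -0.001, -0.001], [-0.001, 1.0, 0.0], [0.001, 0.0, -1.0]]
wrist_force: [-0.8, 0.6, 0.6]
width: 0.0542
grasp_force: 0.0
```

>>> apply_moves --increments '[[[0,0,0],0],[[0,0,0],0],[[0,0,0],0],[[0,0,0],0],[[0,0,0],0]]' --fingers 10

```text
t: 3.72
tool_pos: [0.4326, -0.1207, 0.025]
orientation: [[-1.0, -0.001, 0.001], [-0.001, 1.0, 0.0], [-0.001, 0.0, -1.0]]
wrist_force: [-1.5, 1.1, 6.1]
width: 0.0276
grasp_force: 15.0
```

Run:
```python
from h import *
s=load('side'); im=cv2.cvtColor(s['image'],cv2.COLOR_RGB2BGR)[125:172,228:288]
im=np.clip((im.astype(float)-15)*3,0,255).astype(np.uint8)
cv2.imwrite('pics/gt.png',cv2.resize(im,None,fx=9,fy=9,interpolation=cv2.INTER_CUBIC))
for p in [(0,28.5),(26.5,28.5),(26.5,-28.5),(-26.5,0)]:
    a=np.radians(-27); q=np.array([.487,.291])+np.array([[np.cos(a),-np.sin(a)],[np.sin(a),np.cos(a)]])@np.array(p)/1000; print(p,q.round(4))
```

```text
(0, 28.5) [0.4999 0.3164]
(26.5, 28.5) [0.5236 0.3044]
(26.5, -28.5) [0.4977 0.2536]
(-26.5, 0) [0.4634 0.303 ]
```

View pics/gt.png

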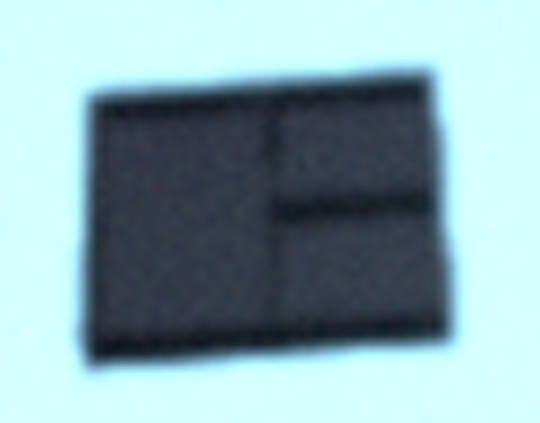

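The grey crop shows the bay on the left (-x) and the pockets on the right, split at (350,207). This agrees with yaw -27°. The green vial is held, so I'm taking it to its pocket at (0.5265,-0.3585).

>>> apply_moves --increments '[[[0,0,0.3],0],[[0,0,0.5],0],[[0.1,-0.3,0.4],0],[[0.3,-0.6,0],0],[[0.35,-0.8,0],0],[[0.35,-0.8,0],0],[[0.3,-0.8,0],0],[[0.17,-0.5,0],0]]'

```text
t: 4.72
tool_pos: [0.5264, -0.3512, 0.0962]
orientation: [[-1.0, 0.001, -0.001], [0.001, 1.0, -0.001], [0.001, -0.001, -1.0]]
wrist_force: [0.4, 0.6, -0.7]
width: 0.0277
grasp_force: 15.0
```

>>> apply_moves --increments '[[[0,-0.17,0],0],[[0,0,-0.4],0],[[0,0,-0.3],0],[[0,0,-0.2],0],[[0,0,0],0],[[0,0,0],0]]'

```text
t: 5.48
tool_pos: [0.5268, -0.3589, 0.0432]
orientation: [[-1.0, -0.001, 0.001], [-0.001, 1.0, -0.0], [-0.001, -0.0, -1.0]]
wrist_force: [0.7, 0.3, 0.1]
width: 0.0278
grasp_force: 15.0
```

>>> apply_moves --increments '[[[0,0,-0.1],0],[[0,0,-0.08],0],[[0,0,-0.06],0],[[0,0,0],0],[[0,0,0],0]]'

```text
t: 6.1
tool_pos: [0.5264, -0.3589, 0.0282]
orientation: [[-1.0, -0.001, -0.0], [-0.001, 1.0, -0.0], [0.0, -0.0, -1.0]]
wrist_force: [-1.3, -0.2, -0.1]
width: 0.0272
grasp_force: 15.0
```

>>> apply_moves --increments '[[[0,0,-0.02],0],[[0,0,-0.02],0],[[0,0,0],0]]'

```text
t: 6.48
tool_pos: [0.5268, -0.3591, 0.0277]
orientation: [[-1.0, -0.0, 0.001], [-0.0, 1.0, 0.0], [-0.001, 0.0, -1.0]]
wrist_force: [-3.8, 3.5, 15.2]
width: 0.0277
grasp_force: 15.0
```

>>> apply_moves --increments '[[[0,0,0],0],[[0,0,0],0],[[0,0,0.3],0],[[0,0,0.6],0],[[0,0.2,0.8],0],[[0.2,0.7,0.05],0],[[0.2,0.95,0],0],[[0.2,0.95,0],0]]' --fingers 42

```text
t: 7.48
tool_pos: [0.563, -0.1897, 0.1323]
orientation: [[-1.0, 0.0, 0.002], [0.0, 1.0, -0.0], [-0.002, -0.0, -1.0]]
wrist_force: [0.5, 0.4, -0.0]
width: 0.0417
grasp_force: 0.0
```

>>> apply_moves --increments '[[[0.3,0.95,0],0],[[0.3,0.95,0],0],[[0.3,0.95,0],0],[[0.3,0.95,0],0],[[0.11,0.8,0],0],[[0,0.45,0],0],[[0,0,0],0],[[0,0,0],0]]' --fingers 50

```text
t: 8.48
tool_pos: [0.6412, 0.1104, 0.1315]
orientation: [[-1.0, 0.001, 0.001], [0.001, 1.0, -0.001], [-0.001, -0.001, -1.0]]
wrist_force: [-0.9, -1.3, 0.1]
width: 0.0502
grasp_force: 0.0
```

Run:
```python
from h import *
for n in('side','top'):
    d=grab(n); im=cv2.cvtColor(d['image'],cv2.COLOR_RGB2BGR)
    if n=='side': cv2.imwrite('pics/s1.png',cv2.resize(im[100:380,250:490],None,fx=2.1,fy=2.1))
```

```text
(no output)
```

View pics/s1.png

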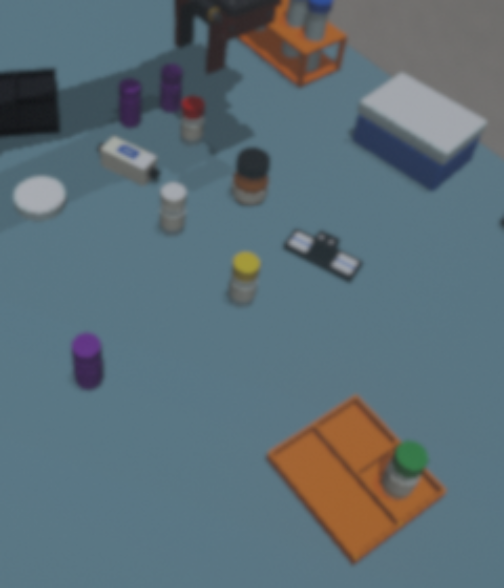

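The green vial stands in the near-right pocket (crop 400,475), clear of the dividers. Now the red vial.

>>> apply_moves --increments '[[[0,0.08,0],0],[[0,0,-0.5],0],[[0,0,-0.5],0],[[0,0,-0.4],0],[[0,0,-0.25],0],[[0,0,-0.14],0],[[0,0,0],0]]'

```text
t: 9.45
tool_pos: [0.6411, 0.1168, 0.0234]
orientation: [[-1.0, -0.0, -0.0], [-0.0, 1.0, -0.0], [0.0, -0.0, -1.0]]
wrist_force: [-0.0, -0.1, 0.0]
width: 0.05
grasp_force: 0.0
```

>>> apply_moves --increments '[[[0,0,0],0],[[0,0,0],0],[[0,0,0],0],[[0,0,0],0],[[0,0,0],0]]' --fingers 10

```text
t: 10.07
tool_pos: [0.6415, 0.1171, 0.0241]
orientation: [[-1.0, -0.001, 0.001], [-0.001, 1.0, 0.0], [-0.001, 0.0, -1.0]]
wrist_force: [-0.8, -0.0, 5.2]
width: 0.0277
grasp_force: 15.0
```

>>> apply_moves --increments '[[[0,0,0.3],0],[[0,0,0.6],0],[[0,0,0.6],0],[[-0.1,-0.4,0.1],0],[[-0.25,-0.7,0],0],[[-0.25,-0.8,0],0],[[-0.25,-0.8,0],0],[[-0.25,-0.8,0],0]]'

```text
t: 11.08
tool_pos: [0.5731, -0.0958, 0.1191]
orientation: [[-1.0, 0.001, -0.001], [0.001, 1.0, -0.0], [0.001, -0.0, -1.0]]
wrist_force: [-0.1, 0.0, -0.5]
width: 0.0279
grasp_force: 15.0
```

>>> apply_moves --increments '[[[-0.25,-0.8,0],0],[[-0.25,-0.8,0],0],[[-0.2,-0.8,0],0],[[-0.12,-0.7,0],0],[[0,-0.37,0],0],[[0,0,-0.4],0],[[0,0,0],0],[[0,0,0],0]]'

```text
t: 12.08
tool_pos: [0.5261, -0.3006, 0.0957]
orientation: [[-1.0, -0.002, -0.0], [-0.002, 1.0, 0.0], [0.0, 0.0, -1.0]]
wrist_force: [-0.1, -0.9, -0.5]
width: 0.0275
grasp_force: 15.0
```

>>> apply_moves --increments '[[[0,0,-0.4],0],[[0,0,-0.3],0],[[0,0,-0.2],0],[[0,0,-0.12],0],[[0,0,-0.08],0],[[0,0,-0.03],0],[[0,0,-0.02],0],[[0,0,0],0]]'

```text
t: 13.08
tool_pos: [0.526, -0.3015, 0.0271]
orientation: [[-1.0, -0.0, 0.001], [-0.0, 1.0, -0.0], [-0.001, -0.0, -1.0]]
wrist_force: [-0.6, 0.6, 3.6]
width: 0.0277
grasp_force: 15.0
```

>>> apply_moves --increments '[[[0,0,0],0],[[0,0,0],0],[[0,0,0.3],0],[[0,0,0.6],0],[[0,0,0.8],0.25],[[0.5,0.5,0],1],[[0.5,0.7,0],1],[[0.5,0.7,0],1]]' --fingers 42

```text
t: 14.08
tool_pos: [0.6169, -0.1864, 0.1302]
orientation: [[-0.959, -0.282, 0.002], [-0.282, 0.959, -0.0], [-0.001, -0.001, -1.0]]
wrist_force: [0.1, -0.8, 0.4]
width: 0.0417
grasp_force: 0.0
```

>>> apply_moves --increments '[[[0.4,0.7,0],0.8],[[0.14,0.42,0],0.2],[[0,0,-0.5],0],[[0,0,-0.5],0],[[0,0,0],0],[[0,0,0],0]]' --fingers 44

```text
t: 14.82
tool_pos: [0.6486, -0.1211, 0.0699]
orientation: [[-0.932, -0.362, 0.001], [-0.362, 0.932, -0.001], [-0.001, -0.001, -1.0]]
wrist_force: [-0.1, 0.1, 0.6]
width: 0.044
grasp_force: 0.0
```

>>> apply_moves --increments '[[[0,0,-0.4],0],[[0,0,-0.3],0],[[0,0,-0.2],0],[[0,0,-0.08],0],[[0,0,0],0],[[0,0,0],0]]'

```text
t: 15.58
tool_pos: [0.6487, -0.1202, 0.0102]
orientation: [[-0.932, -0.363, 0.001], [-0.363, 0.932, -0.0], [-0.001, -0.0, -1.0]]
wrist_force: [-0.1, -0.1, 0.1]
width: 0.0438
grasp_force: 0.0
```

>>> apply_moves --increments '[[[0,0,0],0],[[0,0,0],0],[[0,0,0],0],[[0,0,0],0],[[0,0,0],0]]' --fingers 10 --squeeze 20

```text
t: 16.2
tool_pos: [0.6484, -0.1201, 0.0099]
orientation: [[-0.932, -0.363, 0.0], [-0.363, 0.932, 0.0], [-0.0, -0.0, -1.0]]
wrist_force: [-0.4, 0.9, 3.1]
width: 0.0237
grasp_force: 20.0
```

>>> apply_moves --increments '[[[0,0,0.3],0],[[0,0,0.5],0],[[0,0,0.7],0],[[-0.3,-0.3,0.1],-0.5],[[-0.5,-0.6,0],-1],[[-0.5,-0.6,0],-1],[[-0.5,-0.6,0],-0.8],[[-0.5,-0.6,0],-0.7]]'

```text
t: 17.2
tool_pos: [0.5076, -0.2837, 0.1055]
orientation: [[-1.0, -0.018, -0.001], [-0.018, 1.0, 0.0], [0.001, 0.0, -1.0]]
wrist_force: [-0.1, -0.8, -0.5]
width: 0.024
grasp_force: 20.0
```

>>> apply_moves --increments '[[[-0.4,-0.5,0],-0.25],[[-0.22,-0.3,0],0],[[0,0,-0.4],0],[[0,0,-0.4],0],[[0,0,0],0],[[0,0,0],0]]'

```text
t: 17.95
tool_pos: [0.4726, -0.3306, 0.0583]
orientation: [[-1.0, 0.0, 0.0], [0.0, 1.0, -0.0], [-0.0, -0.0, -1.0]]
wrist_force: [-1.3, -0.4, 0.1]
width: 0.0237
grasp_force: 20.0
```

Run:
```python
from h import *
d=grab('side'); im=cv2.cvtColor(d['image'],cv2.COLOR_RGB2BGR)
cv2.imwrite('pics/s2.png',cv2.resize(im[250:380,340:500],None,fx=4,fy=4,interpolation=cv2.INTER_CUBIC))
```

```text
(no output)
```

View pics/s2.png

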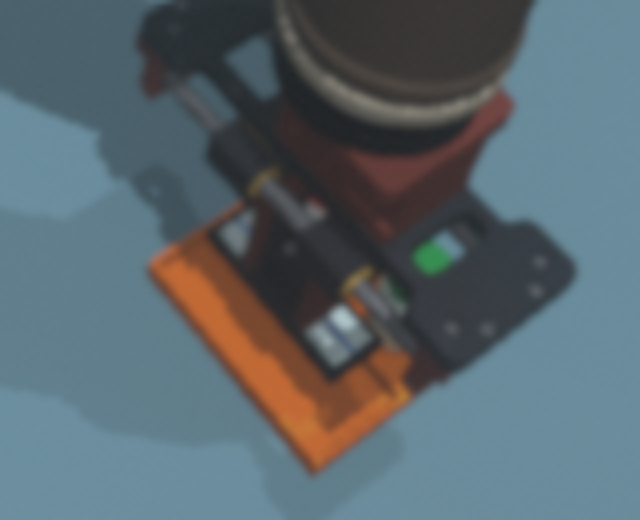

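The cassette hangs over the bay, parallel to it (crop 290,290). Lowering it.

>>> apply_moves --increments '[[[0,0,-0.3],0],[[0,0,-0.2],0],[[0,0,-0.12],0],[[0,0,-0.08],0],[[0,0,-0.04],0],[[0,0,-0.02],0],[[0,0,0],0]]'

```text
t: 18.88
tool_pos: [0.473, -0.3302, 0.0129]
orientation: [[-1.0, -0.0, 0.0], [-0.0, 1.0, 0.0], [-0.0, 0.0, -1.0]]
wrist_force: [-2.4, 1.0, 6.2]
width: 0.024
grasp_force: 20.0
```

>>> apply_moves --increments '[[[0,0,0],0],[[0,0,0],0],[[0,0,0.2],0],[[0,0,0.5],0],[[0,0,0.8],0],[[0,0.2,0.5],0],[[0.2,0.8,0],0],[[0.2,0.9,0],0]]' --fingers 34

```text
t: 19.88
tool_pos: [0.4976, -0.2158, 0.1335]
orientation: [[-1.0, 0.002, 0.002], [0.002, 1.0, -0.001], [-0.002, -0.001, -1.0]]
wrist_force: [1.0, 1.0, 0.1]
width: 0.0337
grasp_force: 0.0
```

>>> apply_moves --increments '[[[0.2,0.9,0],0],[[0.2,0.9,0],0],[[0.2,0.9,0],0],[[0.06,0.7,0],0],[[0,0.32,0],0],[[0,0,-0.5],0],[[0,0,0],0],[[0,0,0],0]]' --fingers 52

```text
t: 20.88
tool_pos: [0.537, 0.0065, 0.103]
orientation: [[-1.0, 0.0, 0.001], [0.0, 1.0, -0.0], [-0.001, -0.0, -1.0]]
wrist_force: [-0.1, 0.3, 0.2]
width: 0.0519
grasp_force: 0.0
```

Run:
```python
from h import *
d=grab('side'); im=cv2.cvtColor(d['image'],cv2.COLOR_RGB2BGR)
cv2.imwrite('pics/s3.png',cv2.resize(im[260:380,350:490],None,fx=4,fy=4,interpolation=cv2.INTER_CUBIC))
```

```text
(no output)
```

View pics/s3.png

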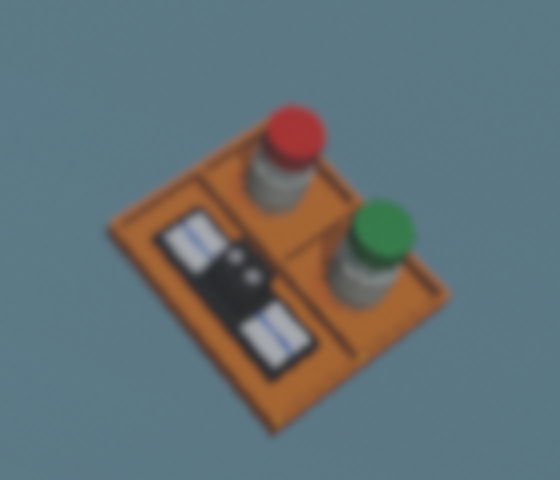

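The orange kit is complete: red stands at (280,185), green at (362,275) and the cassette lies flat in the bay at (235,295). Next is the white vial.

>>> apply_moves --increments '[[[0,0,-0.5],0],[[0,0,-0.4],0],[[0,0,-0.25],0],[[0,0,-0.15],0],[[0,0,0],0],[[0,0,0],0]]'

```text
t: 21.68
tool_pos: [0.5372, 0.0071, 0.0247]
orientation: [[-1.0, -0.0, 0.001], [-0.0, 1.0, 0.0], [-0.001, 0.0, -1.0]]
wrist_force: [0.0, 0.4, 0.3]
width: 0.0518
grasp_force: 0.0
```

>>> apply_moves --increments '[[[0,0,0],0],[[0,0,0],0],[[0,0,0],0],[[0,0,0],0],[[0,0,0],0]]' --fingers 10 --squeeze 15

```text
t: 22.3
tool_pos: [0.5368, 0.0072, 0.0243]
orientation: [[-1.0, -0.001, 0.0], [-0.001, 1.0, 0.0], [-0.0, 0.0, -1.0]]
wrist_force: [-0.9, 0.4, 3.6]
width: 0.028
grasp_force: 15.0
```

>>> apply_moves --increments '[[[0,0,0.3],0],[[0,0,0.6],0],[[0,0.1,0.5],0],[[-0.1,0.5,0],0],[[-0.2,0.8,0],0],[[-0.2,0.8,0],0],[[-0.15,0.8,0],0],[[0,0.7,0],0]]'

```text
t: 23.3
tool_pos: [0.4969, 0.231, 0.1092]
orientation: [[-1.0, -0.001, 0.0], [-0.001, 1.0, 0.001], [-0.0, 0.001, -1.0]]
wrist_force: [1.0, -0.0, -0.9]
width: 0.0279
grasp_force: 15.0
```

>>> apply_moves --increments '[[[0,0.4,0],0],[[0,0,-0.4],0],[[0,0,-0.4],0],[[0,0,-0.2],0],[[0,0,0],0],[[0,0,0],0]]'

```text
t: 24.05
tool_pos: [0.4982, 0.2532, 0.049]
orientation: [[-1.0, -0.0, 0.001], [-0.0, 1.0, 0.001], [-0.001, 0.001, -1.0]]
wrist_force: [0.1, 0.8, -0.7]
width: 0.0277
grasp_force: 15.0
```

>>> apply_moves --increments '[[[0,0,-0.15],0],[[0,0,-0.1],0],[[0,0,-0.06],0],[[0,0,-0.03],0],[[0,0,-0.03],0],[[0,0,0],0]]'

```text
t: 24.8
tool_pos: [0.4979, 0.2531, 0.027]
orientation: [[-1.0, -0.0, 0.0], [-0.0, 1.0, 0.001], [-0.0, 0.001, -1.0]]
wrist_force: [-3.8, -1.7, 11.3]
width: 0.028
grasp_force: 15.0
```

>>> apply_moves --increments '[[[0,0,0],0],[[0,0,0],0],[[0,0,0.3],0],[[0,0,0.6],0],[[0,0,0.8],0],[[0.2,-0.6,0],-0.5],[[0.2,-0.8,0],-1],[[0.2,-0.8,0],-1]]' --fingers 42

```text
t: 25.8
tool_pos: [0.5342, 0.1201, 0.1293]
orientation: [[-0.976, 0.218, 0.001], [0.218, 0.976, 0.001], [-0.001, 0.001, -1.0]]
wrist_force: [1.1, -0.7, -0.4]
width: 0.0421
grasp_force: 0.0
```

Run:
```python
from h import *
s=sensors.sense(); print(s['q'].round(2),s['tool_pos'].round(4))
d=grab('side'); im=cv2.cvtColor(d['image'],cv2.COLOR_RGB2BGR)
cv2.imwrite('pics/s4.png',cv2.resize(im[100:220,220:400],None,fx=4,fy=4,interpolation=cv2.INTER_CUBIC))
```

```text
[-0.64  0.4   0.43  1.91 -0.21  0.87  1.24] [0.5342 0.1201 0.1293]
```

View pics/s4.png

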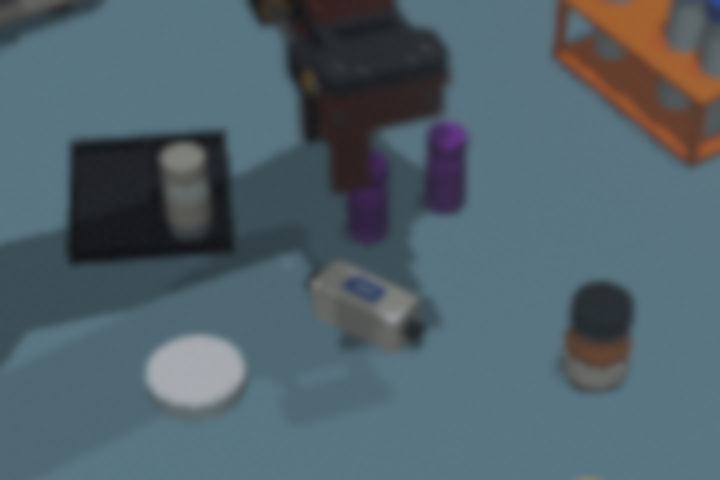

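The white vial stands in the grey tray's pocket (185,190) and the sensor lies at (365,303). The wrist has room to turn clockwise.

>>> apply_moves --increments '[[[0.2,-0.12,0],-1],[[0,0,0],-1],[[0,0,0],-1],[[0,0,0],-1],[[0,0,0],-1],[[0,0,0],-1],[[0,0,0],-1],[[0,0,0],-1]]' --fingers 48

```text
t: 26.85
tool_pos: [0.5457, 0.1142, 0.1289]
orientation: [[-0.607, 0.795, 0.001], [0.795, 0.607, 0.001], [0.0, 0.001, -1.0]]
wrist_force: [-0.3, -0.4, 0.2]
width: 0.0479
grasp_force: 0.0
```

>>> apply_moves --increments '[[[0,0,0],-1],[[0,0,0],-1],[[0,0,0],-1],[[0,0,-0.5],-0.14],[[0,0,-0.5],0],[[0,0,0],0],[[0,0,0],0]]'

```text
t: 27.72
tool_pos: [0.5464, 0.114, 0.0692]
orientation: [[-0.372, 0.928, 0.001], [0.928, 0.372, 0.0], [-0.0, 0.001, -1.0]]
wrist_force: [0.6, -0.6, 0.2]
width: 0.0478
grasp_force: 0.0
```

>>> apply_moves --increments '[[[0,-0.02,-0.4],0],[[0,0,-0.3],0],[[0,0,-0.18],0],[[0,0,-0.08],0],[[0,0,0],0],[[0,0,0],0]]'

```text
t: 28.48
tool_pos: [0.546, 0.1127, 0.0107]
orientation: [[-0.372, 0.928, 0.001], [0.928, 0.372, 0.0], [-0.0, 0.001, -1.0]]
wrist_force: [0.5, -0.2, -0.1]
width: 0.0481
grasp_force: 0.0
```

>>> apply_moves --increments '[[[0,0,0],0],[[0,0,0],0],[[0,0,0],0],[[0,0,0],0],[[0,0,0],0]]' --fingers 10 --squeeze 25

```text
t: 29.1
tool_pos: [0.5459, 0.1128, 0.0105]
orientation: [[-0.372, 0.928, 0.0], [0.928, 0.372, 0.0], [0.0, 0.001, -1.0]]
wrist_force: [-0.7, 0.2, 4.3]
width: 0.0281
grasp_force: 25.0
```

The grip is slightly too low: in the tray the fingertips would be level with the walls. I'm regripping about 2 mm higher.

>>> apply_moves --increments '[[[0,0,0],0],[[0,0,0],0],[[0,0,0.035],0],[[0,0,0],0]]' --fingers 40

```text
t: 29.6
tool_pos: [0.5457, 0.1127, 0.0125]
orientation: [[-0.372, 0.928, 0.0], [0.928, 0.372, 0.0], [-0.0, 0.0, -1.0]]
wrist_force: [-0.6, -0.3, -0.4]
width: 0.0397
grasp_force: 0.0
```

>>> apply_moves --increments '[[[0,0,0],0],[[0,0,0],0],[[0,0,0],0],[[0,0,0],0]]' --fingers 10 --squeeze 25

```text
t: 30.1
tool_pos: [0.5457, 0.1127, 0.0123]
orientation: [[-0.372, 0.928, 0.0], [0.928, 0.372, 0.0], [-0.0, 0.0, -1.0]]
wrist_force: [-0.5, 0.5, -0.2]
width: 0.0278
grasp_force: 25.0
```

>>> apply_moves --increments '[[[0,0,0.2],0],[[0,0,0.3],0],[[0,0,0],0]]'

```text
t: 30.48
tool_pos: [0.5469, 0.113, 0.0444]
orientation: [[-0.372, 0.928, 0.003], [0.928, 0.372, 0.001], [-0.0, 0.003, -1.0]]
wrist_force: [-0.4, 0.5, -1.8]
width: 0.0275
grasp_force: 25.0
```

>>> apply_moves --increments '[[[0,0,0.5],0],[[0,0,0.5],-0.5],[[-0.1,0.2,0.2],-1],[[-0.2,0.4,0],-1],[[-0.2,0.4,0],-1],[[-0.2,0.4,0],-1],[[-0.2,0.4,0],-1],[[-0.2,0.4,0],-1]]'

```text
t: 31.48
tool_pos: [0.4791, 0.2456, 0.1145]
orientation: [[0.188, 0.982, 0.0], [0.982, -0.188, 0.0], [0.0, -0.0, -1.0]]
wrist_force: [0.3, 0.4, -1.4]
width: 0.028
grasp_force: 25.0
```

>>> apply_moves --increments '[[[-0.2,0.4,0],-1],[[-0.08,0.4,0],-1],[[0,0.18,0],-1],[[0,0,0],-0.27],[[0,0,-0.4],0],[[0,0,-0.3],0],[[0,0,0],0],[[0,0,0],0]]'

```text
t: 32.48
tool_pos: [0.4633, 0.3031, 0.0728]
orientation: [[0.455, 0.891, 0.0], [0.891, -0.455, 0.0], [0.0, 0.0, -1.0]]
wrist_force: [-0.5, -0.1, -1.3]
width: 0.0279
grasp_force: 25.0
```

Run:
```python
from h import *
o=[]
for n,(a,b,c,e) in(('side',(110,200,210,330)),('top',(150,240,160,280))):
    d=grab(n); im=cv2.cvtColor(d['image'],cv2.COLOR_RGB2BGR)[a:b,c:e]
    o.append(np.clip(cv2.resize(im,None,fx=3.3,fy=3.3,interpolation=cv2.INTER_CUBIC).astype(float)*1.8,0,255))
cv2.imwrite('pics/s5.png',np.hstack(o))
```

```text
[ WARN:0@2.567] global loadsave.cpp:1063 imwrite_ Unsupported depth image for selected encoder is fallbacked to CV_8U.
```

View pics/s5.png

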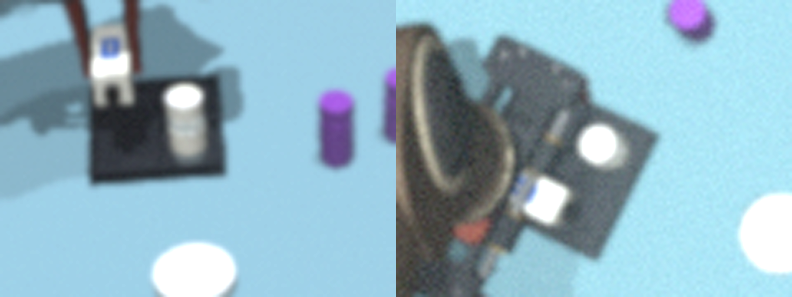

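In the side view the sensor hangs over the bay (110,70). In the top view it is parallel to the divider (540,200), with the white vial clear at (600,145). Lowering it.

>>> apply_moves --increments '[[[0,0,-0.4],0],[[0,0,-0.25],0],[[0,0,-0.15],0],[[0,0,-0.08],0],[[0,0,-0.04],0],[[0,0,-0.02],0],[[0,0,0],0],[[0,0,0],0]]'

```text
t: 33.58
tool_pos: [0.4629, 0.3036, 0.0162]
orientation: [[0.454, 0.891, 0.0], [0.891, -0.454, 0.0], [0.0, 0.0, -1.0]]
wrist_force: [0.7, 0.6, -0.4]
width: 0.0276
grasp_force: 25.0
```

>>> apply_moves --increments '[[[0,0,-0.015],0],[[0,0,-0.01],0],[[0,0,0],0],[[0,0,0],0]]'

```text
t: 34.08
tool_pos: [0.463, 0.3037, 0.0153]
orientation: [[0.454, 0.891, -0.0], [0.891, -0.454, 0.001], [0.001, -0.001, -1.0]]
wrist_force: [-3.8, -0.7, 10.0]
width: 0.0277
grasp_force: 25.0
```

>>> apply_moves --increments '[[[0,0,0],0],[[0,0,0],0],[[0,0,0.15],0],[[0,0,0.4],0],[[0,0,0.8],0],[[0,0,0.9],0],[[0,-0.5,0.5],0],[[0,-0.9,0],0]]' --fingers 36

```text
t: 35.08
tool_pos: [0.4643, 0.2205, 0.1819]
orientation: [[0.451, 0.892, 0.004], [0.892, -0.451, 0.003], [0.004, 0.002, -1.0]]
wrist_force: [1.1, -1.4, -0.3]
width: 0.0361
grasp_force: 0.0
```

>>> apply_moves --increments '[[[0,-0.9,0],0],[[0,-0.9,0],0],[[0,-0.9,0],0],[[0,-0.9,0],0],[[0,0,0],0],[[0,0,0],0]]'

```text
t: 35.83
tool_pos: [0.4629, 0.0038, 0.1797]
orientation: [[0.455, 0.891, 0.0], [0.891, -0.455, 0.001], [0.001, -0.0, -1.0]]
wrist_force: [0.3, 0.7, -0.4]
width: 0.0362
grasp_force: 0.0
```

Run:
```python
from h import *
for n in('side','top'):
    d=grab(n); im=cv2.cvtColor(d['image'],cv2.COLOR_RGB2BGR)
    if n=='side':
        a=np.clip(cv2.resize(im[110:200,220:320],None,fx=4,fy=4,interpolation=cv2.INTER_CUBIC).astype(float)*1.7,0,255)
    else: b=cv2.resize(im[110:260,160:306],(400,410))[:360]
cv2.imwrite('pics/s6.png',np.hstack([a.astype(np.uint8),b]))
d=load('side')
for p in((.4634,.303),):pass
```

```text
(no output)
```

View pics/s6.png

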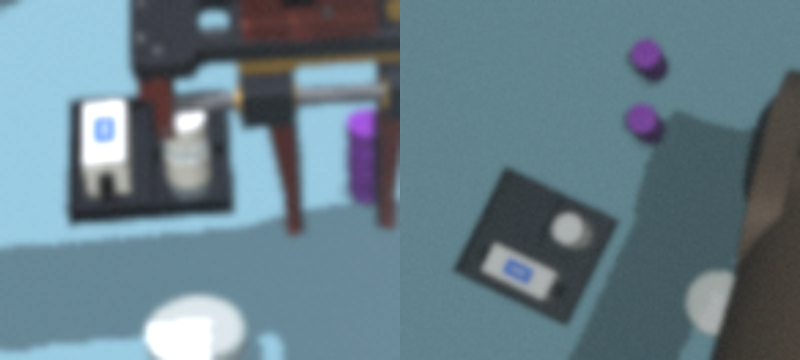

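The sensor lies in the bay (left 105,150; right 520,272) and the white vial stands in its pocket (570,230). The petri dish hasn't moved. I'll check that the sensor's top is level, then hand in.

Run:
```python
from h import *
s=load('top'); a=np.radians(-27); R=np.array([[np.cos(a),-np.sin(a)],[np.sin(a),np.cos(a)]])
# pixel centre of sensor in top: crop (520,272)-> full
z=[pt(s,160+(x-400)*146/400,110+y*150/410).round(4).tolist() for x,y in((495,262),(545,285),(520,272),(525,262),(515,285),(570,230))]
print(*z,sep='\n'); ok=all(abs(q[2]-.033)<.004 for q in z[:5]); print(ok)
if ok: print(job.job_done())
```

```text
[0.4711, 0.323, 0.0333]
[0.4491, 0.2774, 0.0324]
[0.4613, 0.2997, 0.0348]
[0.4705, 0.2957, 0.0326]
[0.4518, 0.3108, 0.0075]
[0.4951, 0.2484, 0.0632]
False
```

The one low point, at (515,285), falls just off the sensor's edge on the tray floor. The other four read 32 to 35 mm, so the sensor is level and resting on the floor (3 + 30 mm).

```bash
python3 -c "
from plant import job; print(job.job_done())"
```

```text
the job is handed in; nothing more can be done
None
```

I made up both kits and handed the job in at about 36 s: green vial, red vial and cassette in the orange tray, white vial and sensor in the grey tray, nothing dropped, and the yellow vial, petri dish and jar not touched.

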